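# Sort vials and a gas fitting after a chromatograph run

## Robot

A 6-joint arm with a two-finger parallel gripper is mounted at the origin on the work surface. World frame = base frame: x ahead of the robot, y to its left, z up, the work surface at z = 0. Lengths are in m, angles in rad, forces in N, time in s.
With the tool pointing down it reaches from about 0.35 to 0.85 m from the base axis. Payload 8.1 kg.
Tool frame: the origin (TCP) lies midway between the tips of the shut fingers; the grasp point (between the pads) lies robot.grip_depth behind it (robot.grip_depth is the distance from the TCP to the grasp point, in m); z points along the fingers, y is the line along which they close (so a half turn about z gives the same grasp; the last joint's range is limited). The gripper opens to 93 mm and grips with 3 to 60 N. Pads are 15 mm wide; open, the fingers measure 128 mm over their backs; the gripper's body (75 mm by 188 mm) begins 65 mm behind the grasp point.
Start: joints at [1.142, 0.13, 1.488, -0, 1.523, -0.085], TCP at [0.202, 0.565, 0.219] pointing down, gripper open.
Joint ranges: [-2.96, 2.96], [-0.89, 2.26], [0.02, 2.5], [-1.34, 4.48], [0, 2.73], [-2.66, 2.66]. Speed limits (rad/s): [2.39, 2.39, 2.79, 3.14, 3.14, 3.14].

## Interface

Orientations are given as a rotation vector (axis times angle).
In Python, from plant import robot gives the robot as it stands.
- The arm moves only by the tool carry_out, never from a script. Its argument "rows" is a list of rows, each a list of 6 numbers: the shift along the tool's x, y, z in m, then the turn, a rotation vector about the tool's x, y, z in degrees. A call has 1 to 12 rows; each row is the pose to reach, as a shift and turn from the pose commanded when the call began, along the tool's axes at that moment; what a row does not reach only later rows make up. A row lasts 1/8 s, in which the tool goes at most 62.5 mm and 10.7 degrees, less where a joint would pass 70% of its speed; a pose out of reach is approached as far as the arm can. A call with a gripper value outside its range is refused whole. "jaw" is the closure in counts, from 0 (fully open) to 255 (shut), set as the call begins (left out, the last holds). The fingers move at their own pace and stop on an object; "force" is the grip in N (left out, the last holds). Time passes only in rows, so rows that repeat a pose let the fingers close. It gives the time, the measured TCP pose, the force, the opening and the grip force at its end, in the units of the state.
- robot.read_state(): the state, without advancing time (a new reading comes with each control period).
- robot.read_camera(name): name is "scene" or "top" or "wrist"; returns the picture (480x640x3 uint8, red, green, blue); there is no depth.
- robot.camera_model(name): a dict with "fx", "fy", "cx", "cy" (pixels), "dist" ([k1, k2, p1, p2, k3] as OpenCV has them; the pictures are not rectified), "R" (3x3) and "t" (3): a world point X has camera coordinates R X + t; the wrist camera has in their place "mount" (4x4, takes a point from camera to tool coordinates, whose origin is the TCP and whose axes are the flange's). Camera axes: x right, y down, z forward; pixel columns grow to the right and rows downward; lengths in m; the calibration is good to about 2 mm. A picture is of the moment at which its call begins: read the wrist's pose just before it. camera_model takes no time and is no camera call.
- robot.close_job(): hands the job in; it is judged then, once.
Trained networks look in the newest picture that a camera, given by its name, has taken for a name from the list of things; names that differ only in an ending like _2 or _b are one class to them, and where a whole thing is asked for, a point or a joint stands for the part that bears it (a point fixed in the world has none). Each returns a list of dicts, best first, with "conf" (0 to 1); they miss things now and then, are a little off and sometimes report something else, mostly with a low value. They report only what shows in the picture. A call takes as long as a camera call. They do not tell look-alikes from the thing itself.
- robot.outline_of(camera, target): "pixels" (480x640 bool, what is visible of it) and "pixel" ([column, row] in pixels, amid what is visible of it).
The state is a dict: "t": time; "q": joint angles; "dq": joint speeds; "joint_torque": joint torques, N m; "tool_pos": TCP position; "orientation": TCP orientation; "force": force on the tool from outside, world axes, zero at the start; "wrist_torque": the same for the moment, N m; "opening": finger opening in m; "gripper_force": force on a finger pad.
Only numpy, scipy, OpenCV 4.12 (cv2) and the standard library are available. Lean on these libraries where they do the work, as an engineer would, in place of code of your own. Each camera call takes 0.05 s, during which the arm holds its last target. There are 200 camera calls.

## Task

Sort the bench beside the chromatograph: put the two tall vials in the deep tray and the two short vials in the low tray, one vial to each bay, standing upright on the floor of the bay, and stand the brass fitting upright in the round dish. Set things down rather than dropping them, do not let a vial tip over, and leave the beaker and the jar standing where they are.

Things in the scene. Friction and masses are not known exactly. Their poses are not given: they have to be found in the camera images.
- tall_vial_a: headspace vial of brown glass, round, 23 mm in diameter, 75 mm high in all: straight glass body up to 64 mm, then an aluminium crimp cap 20 mm across at the top. Stands upright and loose on the bench; about 30 g. Origin: centre of its underside; z up; round, so yaw means nothing. The two tall vials are alike.
- tall_vial_b: headspace vial of brown glass, round, 23 mm in diameter, 75 mm high in all: straight glass body up to 64 mm, then an aluminium crimp cap 20 mm across at the top. Stands upright and loose on the bench; about 30 g. Origin: centre of its underside; z up; round, so yaw means nothing. The two tall vials are alike.
- short_vial_a: headspace vial of brown glass, round, 23 mm in diameter, 46 mm high in all: straight glass body up to 35 mm, then an aluminium crimp cap 20 mm across at the top. Stands upright and loose on the bench; about 22 g. Origin: centre of its underside; z up; round, so yaw means nothing. The two short vials are alike and differ from the tall ones only in height.
- short_vial_b: headspace vial of brown glass, round, 23 mm in diameter, 46 mm high in all: straight glass body up to 35 mm, then an aluminium crimp cap 20 mm across at the top. Stands upright and loose on the bench; about 22 g. Origin: centre of its underside; z up; round, so yaw means nothing. The two short vials are alike and differ from the tall ones only in height.
- fitting: brass hexagonal gas fitting standing on end, loose: hexagonal body 27 mm across flats (31 mm across corners), 34 mm high, with a round collar 21 mm across on top, 40 mm high in all; about 120 g. Origin: centre of its underside; z up; its flats face along its x axis and every 60 degrees from it.
- deep_tray: The deep tray, for the tall vials: two-bay vial tray, fixed to the bench, of dark grey plastic: 58 x 114 mm outside (x, y), walls 30 mm high above the bench and 4 mm thick, floor 4 mm thick, open at the top. A wall across the middle parts it along its long y axis into two equal bays, each 50 mm (x) by 51 mm (y) inside, their centres at y = +27.5 and -27.5 mm, x = 0. Origin: centre of its underside, at bench height; x across, y along the tray, z up.
- low_tray: The low tray, for the short vials: two-bay vial tray, fixed to the bench, of bare steel: 58 x 114 mm outside (x, y), walls 12 mm high above the bench and 4 mm thick, floor 4 mm thick, open at the top. A wall across the middle parts it along its long y axis into two equal bays, each 50 mm (x) by 51 mm (y) inside, their centres at y = +27.5 and -27.5 mm, x = 0. Origin: centre of its underside, at bench height; x across, y along the tray, z up.
- dish: round white ceramic dish, fixed to the bench, for the fitting: 112 mm across at the rim, 14 mm high, flat floor 4 mm thick and about 96 mm across inside. Origin: centre of its underside, at bench height; z up.
- beaker: small clear glass beaker, 42 mm across, 55 mm high, loose and empty; a bystander to be left where it stands. Origin: centre of its underside; z up.
- jar: small white plastic screw-top jar, 38 mm across, 42 mm high, loose; a bystander to be left where it stands. Origin: centre of its underside; z up.
There are look-alikes about, which are no part of the job. Leave any blue look-alike of the tall_vial_a alone.

How it is judged:
At the end, for the whole second after the job is handed in: Tall vials in the deep tray, short ones in the low tray, one per bay (centre within 16 mm of the bay's middle in x and y), fitting in the dish (centre within 38 mm of the dish's); all five on the floor there (within 4 mm), within 0.15 rad of upright, released and at rest (((x of tall_vial_a in the frame of deep_tray between -0.016 and 0.016 m and y of tall_vial_a in the frame of deep_tray between 0.012 and 0.044 m and z of each of tall_vial_a, tall_vial_b in the frame of deep_tray below 0.008 m and x of tall_vial_b in the frame of deep_tray between -0.016 and 0.016 m and y of tall_vial_b in the frame of deep_tray between -0.044 and -0.012 m) or (x of tall_vial_a in the frame of deep_tray between -0.016 and 0.016 m and y of tall_vial_a in the frame of deep_tray between -0.044 and -0.012 m and z of each of tall_vial_a, tall_vial_b in the frame of deep_tray below 0.008 m and x of tall_vial_b in the frame of deep_tray between -0.016 and 0.016 m and y of tall_vial_b in the frame of deep_tray between 0.012 and 0.044 m)) and ((x of short_vial_a in the frame of low_tray between -0.016 and 0.016 m and y of short_vial_a in the frame of low_tray between 0.012 and 0.044 m and z of each of short_vial_a, short_vial_b in the frame of low_tray below 0.008 m and x of short_vial_b in the frame of low_tray between -0.016 and 0.016 m and y of short_vial_b in the frame of low_tray between -0.044 and -0.012 m) or (x of short_vial_a in the frame of low_tray between -0.016 and 0.016 m and y of short_vial_a in the frame of low_tray between -0.044 and -0.012 m and z of each of short_vial_a, short_vial_b in the frame of low_tray below 0.008 m and x of short_vial_b in the frame of low_tray between -0.016 and 0.016 m and y of short_vial_b in the frame of low_tray between 0.012 and 0.044 m)) and horizontal distance between fitting and dish below 0.038 m and z of fitting in the frame of dish below 0.008 m and angle between each of tall_vial_a, tall_vial_b, short_vial_a, short_vial_b, fitting's own z axis and vertical below 0.15 rad and linear speed of each of tall_vial_a, tall_vial_b, short_vial_a, short_vial_b, fitting below 0.02 m/s); the robot touches nothing.
It fails at once if a vial is tipped over (angle between any of tall_vial_a, tall_vial_b, short_vial_a, short_vial_b's own z axis and vertical above 0.8 rad).
It fails at once if a vial or the fitting is dropped into a tray or the dish (faster than 0.6 m/s within about 25 mm of its floor) ((horizontal distance between tall_vial_a and deep_tray below 0.055 m and height (world z) of tall_vial_a below 0.03 m and linear speed of tall_vial_a above 0.6 m/s) or (horizontal distance between tall_vial_b and deep_tray below 0.055 m and height (world z) of tall_vial_b below 0.03 m and linear speed of tall_vial_b above 0.6 m/s) or (horizontal distance between short_vial_a and low_tray below 0.055 m and height (world z) of short_vial_a below 0.03 m and linear speed of short_vial_a above 0.6 m/s) or (horizontal distance between short_vial_b and low_tray below 0.055 m and height (world z) of short_vial_b below 0.03 m and linear speed of short_vial_b above 0.6 m/s) or (horizontal distance between fitting and dish below 0.055 m and height (world z) of fitting below 0.03 m and linear speed of fitting above 0.6 m/s)).
It fails at once if the beaker or the jar is shifted by more than 30 mm or tipped over (distance of any of beaker, jar from where it was at the start of the episode above 0.03 m or angle between any of beaker, jar's own z axis and vertical above 0.5 rad).
It also fails if it takes over 109 s, if anything falls off the work surface, if the arm or the gripper's body presses on something with over 40 N, if the wrist force passes 120 N, or if a joint passes its speed limit or range.

## Working session

There is one attempt and no reset: what is moved stays moved. The work goes in short steps, Python scripts to look and compute and a tool call to move; the robot and the scene stay as the last step left them, time stands still between calls to the robot, and variables do not carry over. Pictures are saved under pics/ and viewed, at most 14 in all, crops included, and the job is handed in when it is done.

Besides the shell and the picture viewer there is one more tool, called after "Request:" by a JSON object that holds its "op" and its "data". carry_out: Moves the arm, as the interface text tells. Its arguments: {"type":"object","properties":{"rows":{"type":"array"},"jaw":{"type":"number"},"force":{"type":"number"}},"required":["rows"]}

```bash
ls; mkdir -p pics
python3 - <<'E'
from plant import robot
import cv2,numpy as np
s=robot.read_state(); print({k:np.round(v,3).tolist() for k,v in s.items()}); print(robot.grip_depth)
for n in("scene","top"):
    im=robot.read_camera(n); cv2.imwrite(f"pics/{n}0.png",im[...,::-1])
    m=robot.camera_model(n); print(n,{k:np.round(v,3).tolist() for k,v in m.items()})
print(robot.camera_model("wrist"))
E
```

```text
pics
{'t': 0.0, 'q': [1.142, 0.131, 1.489, -0.0, 1.523, -0.085], 'dq': [-0.001, 0.002, -0.0, -0.001, -0.001, -0.002], 'joint_torque': [0.002, -55.985, -49.175, 0.077, 0.035, -0.0], 'tool_pos': [0.202, 0.564, 0.218], 'orientation': [-0.537, -3.095, 0.003], 'force': [0.01, 0.064, -0.026], 'wrist_torque': [-0.024, -0.012, 0.076], 'gripper_force': 0.0, 'opening': 0.093}
0.0188
scene {'fx': 520.915, 'fy': 520.915, 'cx': 328.51, 'cy': 241.907, 'dist': [0.008, 0.0, 0.0, 0.0, 0.0], 'R': [[0.875, 0.484, -0.008], [0.278, -0.517, -0.81], [-0.396, 0.706, -0.587]], 't': [-0.447, -0.112, 1.222]}
top {'fx': 508.453, 'fy': 508.453, 'cx': 321.222, 'cy': 237.313, 'dist': [-0.109, 0.0, 0.0, 0.0, 0.0], 'R': [[-0.015, -1.0, -0.004], [-0.99, 0.015, -0.139], [0.139, 0.002, -0.99]], 't': [-0.003, 0.499, 0.956]}
{'fx': 427.4714957009454, 'fy': 427.4714957009454, 'cx': 319.72490787346493, 'cy': 243.34222035276485, 'dist': array([-0.10393598,  0.        ,  0.        ,  0.        ,  0.        ]), 'mount': array([[ 1.33717905e-03, -9.65692969e-01, -2.59683078e-01,
         7.10812460e-02],
       [ 9.99998872e-01,  1.11365931e-03,  1.00786153e-03,
         6.12733252e-04],
       [-6.84086316e-04, -2.59684133e-01,  9.65693369e-01,
        -1.66197334e-01],
       [ 0.00000000e+00,  0.00000000e+00,  0.00000000e+00,
         1.00000000e+00]])}
```

View pics/top0.png

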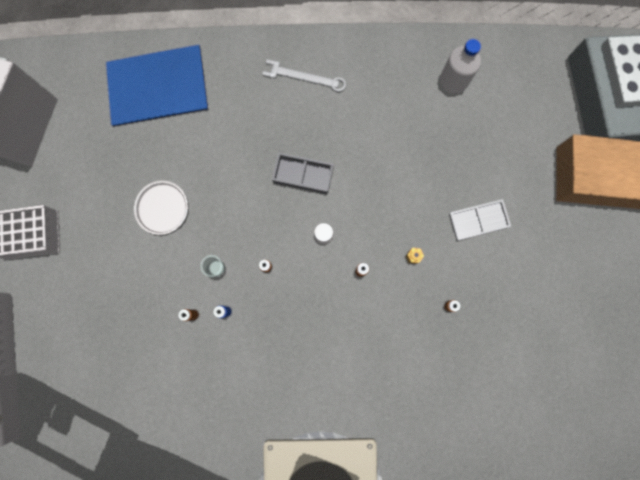

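View pics/scene0.png

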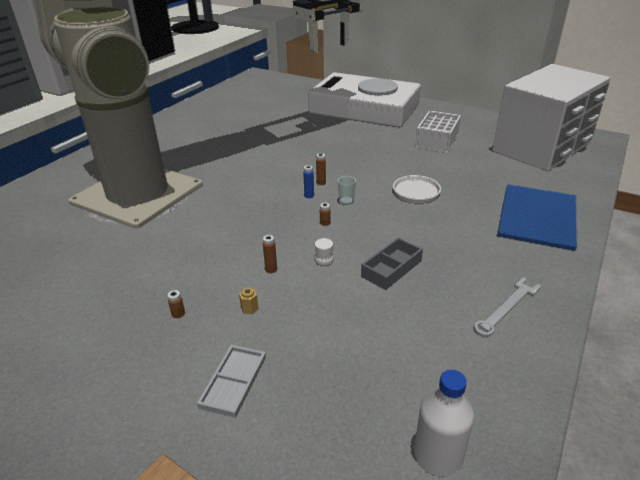

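Top view: tall brown vials at (187,314) and (363,269). Short brown vials at (265,265) and (454,306). The blue look-alike at (221,312) must not be touched. The fitting is at (416,256), jar (323,233), beaker (212,267), dish (161,208), deep tray (303,174) and low tray (480,220). The scene view agrees: the tall ones are at (320,169) and (270,253), the short ones at (325,213) and (176,304), and the blue one at (308,181).

```bash
cat > h.py <<'E'
from plant import robot
import cv2,numpy as np
from scipy.spatial.transform import Rotation as Ro
from scipy.optimize import least_squares
def cyl(r,h,z0=0,n=32):
    a=np.arange(n)*2*np.pi/n; c=np.c_[r*np.cos(a),r*np.sin(a)]
    return np.r_[np.c_[c,0*a+z0],np.c_[c,0*a+h]]
def box(x,y,h): return np.array([[i*x/2,j*y/2,k*h] for i in(-1,1) for j in(-1,1) for k in(0,1)])
SH={'tall':np.r_[cyl(.0115,.064),cyl(.010,.075)],'short':np.r_[cyl(.0115,.035),cyl(.010,.046)],
 'fit':np.r_[cyl(.0155,.034,n=6)@Ro.from_euler('z',30,degrees=True).as_matrix().T,cyl(.0105,.04)],
 'deep':box(.058,.114,.03),'low':box(.058,.114,.012),'dish':cyl(.056,.014),'jar':cyl(.019,.042),'beaker':cyl(.021,.055)}
def cam(name):
    m=robot.camera_model(name); K=np.array([[m['fx'],0,m['cx']],[0,m['fy'],m['cy']],[0,0,1.]])
    if name=='wrist':
        s=robot.read_state(); M=m['mount']; Rt=Ro.from_rotvec(s['orientation']).as_matrix()
        Rc=Rt@M[:3,:3]; tc=Rt@M[:3,3]+s['tool_pos']; R=Rc.T; t=-R@tc
    else: R,t=np.array(m['R']),np.array(m['t'])
    return K,np.array(m['dist']),R,t
def proj(c,P): return cv2.projectPoints(np.atleast_2d(P).astype(float),cv2.Rodrigues(c[2])[0],c[3],c[0],c[1])[0][:,0]
def ray(c,px,z):
    u=cv2.undistortPoints(np.array([[px]],float),c[0],c[1])[0,0]; d=c[2].T@np.r_[u,1]; o=-c[2].T@c[3]
    return (o+d*(z-o[2])/d[2])[:2]
def mom(x):
    m=cv2.moments(x); a=m['m00']; return np.array([m['m10']/a,m['m01']/a]),np.array([m['mu20'],m['mu11'],m['mu02']])/a
def fit(c,mask,sh,yaw0=None):
    P=SH[sh]; c0,s0=mom(mask.astype(np.uint8)); p0=ray(c,c0,P[:,2].max()/2)
    def f(v):
        Q=P.copy()
        if len(v)>2: Q=Q@Ro.from_euler('z',v[2]).as_matrix().T
        Q[:,:2]+=v[:2]; h=cv2.convexHull(proj(c,Q).astype(np.float32)); cc,ss=mom(h)
        return np.r_[cc-c0,(ss-s0)/np.sqrt(abs(s0).max()) if len(v)>2 else []]
    r=least_squares(f,np.r_[p0,[] if yaw0 is None else yaw0],diff_step=1e-4,x_scale=.01); return r.x,np.abs(r.fun).max()
def go(x,y,z,yaw):
    "tool pointing down, tool y axis at world angle yaw (deg, mod 180): shift mm and turn deg from present pose"
    s=robot.read_state(); R=Ro.from_rotvec(s['orientation']); best=None
    for k in(-360,-180,0,180,360):
        T=Ro.from_euler('z',yaw+k,degrees=True)*Ro.from_matrix(np.array([[1,0,0],[0,-1,0],[0,0,-1]]))
        T=T*Ro.from_euler('z',90,degrees=True)
        rv=(R.inv()*T).as_rotvec(degrees=True)
        if best is None or np.linalg.norm(rv)<np.linalg.norm(best): best=rv
    d=R.inv().apply(np.array([x,y,z])-s['tool_pos'])
    return np.round(d*1000,1).tolist(),np.round(best,1).tolist()
E
python3 - <<'E'
from h import *
s=robot.read_state();print(np.round(Ro.from_rotvec(s['orientation']).as_matrix(),2).tolist())
c=cam('top'); robot.read_camera('top')
for n,sh,y in(('tall_vial_a','tall',None),('short_vial_a','short',None),('fitting','fit',None),('deep_tray','deep',-.2),('low_tray','low',.2),('dish','dish',None),('jar','jar',None),('beaker','beaker',None)):
    for o in robot.outline_of('top',n):
        m=o['pixels']; 
        if m.sum()<20: continue
        v,e=fit(c,m,sh,y); print(n,round(o['conf'],2),np.round(o['pixel']),m.sum(),np.round(v,4),round(e,2))
E
```

```text
[[-0.94, 0.34, -0.0], [0.34, 0.94, -0.0], [0.0, -0.0, -1.0]]
tall_vial_a 0.67 [363. 268.] 138 [ 0.434  -0.0886] 0.0
tall_vial_a 0.61 [224. 312.] 182 [0.3594 0.1814] 0.0
tall_vial_a 0.56 [187. 311.] 237 [0.3517 0.2467] 0.0
short_vial_a 0.52 [448. 305.] 150 [ 0.3623 -0.2634] 0.0
fitting 0.56 [413. 255.] 221 [ 0.4612 -0.1929] 0.0
deep_tray 0.83 [301. 171.] 1723 [ 0.6335  0.0245 -0.2511] 0.59
deep_tray 0.41 [449. 305.] 148 [ 0.3727 -0.2608 -0.8578] 49.45
low_tray 0.57 [479. 220.] 1633 [ 0.5346 -0.3343  0.2396] 0.06
dish 0.8 [161. 208.] 2241 [0.5702 0.3169] 0.0
jar 0.75 [324. 234.] 308 [ 0.5078 -0.0152] 0.0
beaker 0.71 [211. 267.] 395 [0.4455 0.2021] 0.0
```

Run:
```python
from h import *
c=cam('top')
for p in((184.5,314.5),(363,268),): print(ray(c,p,.075))
for p in((264.5,266),(454.5,305.5)): print(ray(c,p,.046))
print(go(.352,.247,.17,35))
```

```text
[0.35273537 0.24429963]
[ 0.43444118 -0.08769626]
[0.44340323 0.09852936]
[ 0.36190831 -0.26329564]
([-248.2, -248.8, 48.6], [0.0, 0.0, 35.3])
```

Request:
{"op": "carry_out", "data": {"rows": [[-0.248, -0.248, 0.049, 0, 0, 35], [-0.248, -0.248, 0.049, 0, 0, 35], [-0.248, -0.248, 0.049, 0, 0, 35], [-0.248, -0.248, 0.049, 0, 0, 35], [-0.248, -0.248, 0.049, 0, 0, 35], [-0.248, -0.248, 0.049, 0, 0, 35], [-0.248, -0.248, 0.049, 0, 0, 35], [-0.248, -0.248, 0.049, 0, 0, 35], [-0.248, -0.248, 0.049, 0, 0, 35], [-0.248, -0.248, 0.049, 0, 0, 35]], "jaw": 0, "force": 12}}

```text
t: 1.8
tool_pos: [0.3517, 0.2488, 0.1698]
orientation: [-1.441, -2.792, -0.0]
force: [0.5, 0.1, -0.6]
opening: 0.0928
gripper_force: 0.0
```

```bash
cat > look.py <<'E'
import sys; from h import *
# look.py name shape picture yaw [z]
n,sh,pic,yaw,z=sys.argv[1],sys.argv[2],sys.argv[3],float(sys.argv[4]),float(sys.argv[5])
s=robot.read_state(); print(s['t'],np.round(s['tool_pos'],4)); c=cam('wrist'); im=robot.read_camera('wrist')[...,::-1].copy()
for o in robot.outline_of('wrist',n):
    m=o['pixels']; b=np.argwhere(m); clip=b.min(0).min()<=1 or b[:,0].max()>=478 or b[:,1].max()>=638
    v,e=fit(c,m,sh); print(round(o['conf'],2),np.round(o['pixel']),m.sum(),'CLIP' if clip else '',np.round(v,4),'rgb',im[m].mean(0)[::-1].round(),'go',go(v[0],v[1],z,yaw))
    im[cv2.morphologyEx(m.astype(np.uint8),cv2.MORPH_GRADIENT,np.ones((3,3)))>0]=(0,255,0)
    Q=SH[sh].copy();Q[:,:2]+=v[:2]; cv2.polylines(im,[cv2.convexHull(proj(c,Q).astype(np.int32))],True,(0,0,255))
if pic!='-': cv2.imwrite('pics/'+pic+'.png',im)
E
python3 look.py tall_vial_a tall w1 35 .031
```

```text
1.8 [0.3517 0.2488 0.1698]
0.95 [276. 311.] 1781  [0.3594 0.1823] rgb [ 93. 113. 152.] go ([-58.3, -32.1, 138.7], [-0.0, -0.0, 0.4])
0.93 [321. 238.] 1433  [0.354 0.248] rgb [116.  99.  83.] go ([-1.7, 1.5, 138.7], [-0.0, -0.0, 0.4])
```

View pics/w1.png

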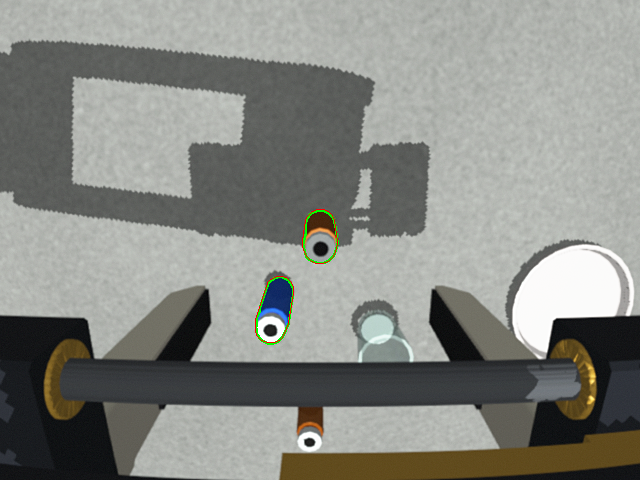

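Candidates in the crop: the brown tall vial at (321,248), the blue look-alike at (271,329), and a short brown one at (310,440). I choose the brown one at (321,248), and its outline fits well.

Request:
{"op": "carry_out", "data": {"rows": [[-0.002, 0.0015, 0.06, 0, 0, 0], [-0.002, 0.0015, 0.11, 0, 0, 0], [-0.002, 0.0015, 0.139, 0, 0, 0], [-0.002, 0.0015, 0.139, 0, 0, 0]]}}

```text
t: 2.4
tool_pos: [0.3521, 0.2461, 0.0283]
orientation: [-1.441, -2.788, 0.007]
force: [0.1, 0.0, -0.1]
opening: 0.0928
gripper_force: 0.0
```

Request:
{"op": "carry_out", "data": {"rows": [[0, 0, 0, 0, 0, 0], [0, 0, 0, 0, 0, 0], [0, 0, 0, 0, 0, 0], [0, 0, 0, 0, 0, 0], [0, 0, 0, 0, 0, 0], [0, 0, 0, 0, 0, 0]], "jaw": 255, "force": 12}}

```text
t: 3.15
tool_pos: [0.3545, 0.247, 0.0306]
orientation: [-1.443, -2.79, 0.0]
force: [0.1, 0.5, -0.4]
opening: 0.0379
gripper_force: 0.0
```

Request:
{"op": "carry_out", "data": {"rows": [[0, 0, -0.03, 0, 0, 0], [0, 0, -0.08, 0, 0, 0], [0, 0, -0.12, 0, 0, 0], [0, 0, -0.12, 0, 0, 0]]}}

```text
t: 3.65
tool_pos: [0.3568, 0.2483, 0.1545]
orientation: [1.441, 2.787, 0.009]
force: [-0.2, 0.3, -0.7]
opening: 0.0009
gripper_force: 0.0
```

Run:
```python
from h import *
s=robot.read_state(); print(s['t'],s['tool_pos'],s['opening'],s['gripper_force'])
c=cam('scene'); robot.read_camera('scene')
for n,sh,y in(('deep_tray','deep',-.2),('low_tray','low',.2),('dish','dish',None)):
    for o in robot.outline_of('scene',n)[:1]:
        v,e=fit(c,o['pixels'],sh,y); print(n,round(o['conf'],2),np.round(o['pixel']),np.round(v,4),round(e,2))
for sg in(1,-1):
    y=-.25; print(go(.6335-sg*np.sin(y)*.0275,.0245+sg*np.cos(y)*.0275,.15,2))
```

```text
3.65 [0.35680253 0.24830852 0.15453921] 0.0008640453423836814 0.0
deep_tray 0.68 [390. 265.] [ 0.632   0.0274 -0.2263] 0.13
low_tray 0.74 [232. 380.] [ 0.5322 -0.3319  0.2435] 0.35
([-325.2, 121.0, -1.2], [-0.1, 0.0, 33.3])
([-360.8, 79.1, -1.1], [-0.1, 0.0, 33.3])
```

The fingers need about 1 s to close, so that lift was too early. I'll check that the vial is still standing.

Request:
{"op": "carry_out", "data": {"rows": [[0, 0, 0, 0, 0, 0], [0, 0, 0, 0, 0, 0], [0, 0, 0, 0, 0, 0], [0, 0, 0, 0, 0, 0], [0, 0, 0, 0, 0, 0], [0, 0, 0, 0, 0, 0], [0, 0, 0, 0, 0, 0]], "jaw": 100}}

```text
t: 4.72
tool_pos: [0.3545, 0.2471, 0.1507]
orientation: [1.443, 2.79, 0.0]
force: [0.2, 0.5, 0.9]
opening: 0.0561
gripper_force: 0.0
```

```bash
python3 look.py tall_vial_a tall w2 35 .031; python3 -c "
from h import *; print(robot.read_state()['opening'])"
```

```text
4.725 [0.3545 0.2471 0.1507]
0.65 [272. 320.] 2044  [0.3596 0.1823] rgb [ 95. 116. 157.] go ([-55.8, -33.2, 119.7], [0.0, 0.0, 0.3])
0.05630978763835902
```

View pics/w2.png

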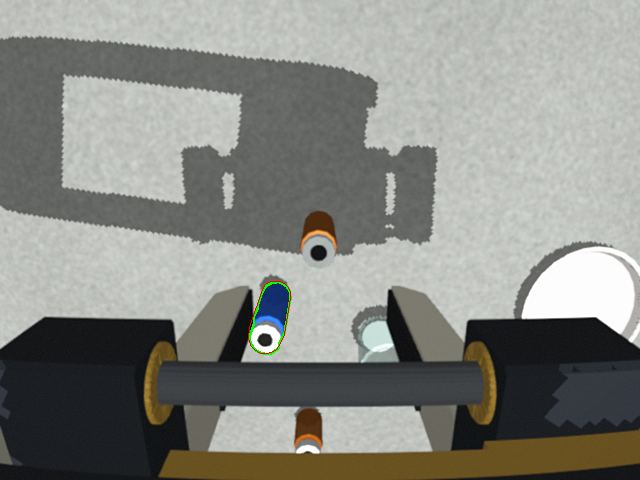

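The brown vial still stands at (319,250), undisturbed. I'll go down again.

Request:
{"op": "carry_out", "data": {"rows": [[0, 0, 0.05, 0, 0, 0], [0, 0, 0.1, 0, 0, 0], [0, 0, 0.119, 0, 0, 0], [0, 0, 0.119, 0, 0, 0]]}}

```text
t: 5.32
tool_pos: [0.3529, 0.2462, 0.0299]
orientation: [-1.442, -2.788, 0.005]
force: [0.5, -0.0, -0.1]
opening: 0.0567
gripper_force: 0.0
```

Request:
{"op": "carry_out", "data": {"rows": [[0, 0, 0, 0, 0, 0], [0, 0, 0, 0, 0, 0], [0, 0, 0, 0, 0, 0], [0, 0, 0, 0, 0, 0], [0, 0, 0, 0, 0, 0], [0, 0, 0, 0, 0, 0], [0, 0, 0, 0, 0, 0]], "jaw": 255, "force": 12}}

```text
t: 6.2
tool_pos: [0.355, 0.2473, 0.0323]
orientation: [1.443, 2.79, 0.001]
force: [-1.4, -0.1, 4.8]
opening: 0.0224
gripper_force: 12.0
```

```bash
python3 -c "
from h import *; print(go(.6395,.0527,.15,5))"
```

```text
([-323.3, 119.9, -117.6], [0.1, -0.0, 30.3])
```

Request:
{"op": "carry_out", "data": {"rows": [[0, 0, -0.03, 0, 0, 0], [0, 0, -0.08, 0, 0, 0], [0, 0, -0.118, 0, 0, 0], [-0.05, 0.018, -0.118, 0, 0, 6], [-0.1, 0.036, -0.118, 0, 0, 12], [-0.15, 0.055, -0.118, 0, 0, 18], [-0.2, 0.073, -0.118, 0, 0, 24], [-0.25, 0.092, -0.118, 0, 0, 30], [-0.29, 0.107, -0.118, 0, 0, 30], [-0.323, 0.12, -0.118, 0, 0, 30], [-0.323, 0.12, -0.118, 0, 0, 30], [-0.323, 0.12, -0.118, 0, 0, 30]]}}

```text
t: 7.7
tool_pos: [0.6383, 0.0532, 0.1489]
orientation: [-2.115, -2.321, 0.001]
force: [-0.6, 0.5, -0.5]
opening: 0.0229
gripper_force: 12.0
```

```bash
cat > tray.py <<'E'
import sys; from h import *
n,sh,pic,yaw=sys.argv[1],sys.argv[2],sys.argv[3],float(sys.argv[4])
s=robot.read_state(); print(s['t'],np.round(s['tool_pos'],4),s['opening'],s['gripper_force']); c=cam('wrist'); im=robot.read_camera('wrist')[...,::-1].copy()
for o in robot.outline_of('wrist',n)[:2]:
    m=o['pixels']; v,e=fit(c,m,sh,yaw); print(round(o['conf'],2),np.round(o['pixel']),np.round(v,4),round(e,2))
    Q=SH[sh]@Ro.from_euler('z',v[2]).as_matrix().T;Q[:,:2]+=v[:2]; cv2.polylines(im,[cv2.convexHull(proj(c,Q).astype(np.int32))],True,(0,0,255))
    im[cv2.morphologyEx(m.astype(np.uint8),cv2.MORPH_GRADIENT,np.ones((3,3)))>0]=(0,255,0)
if pic!='-': cv2.imwrite('pics/'+pic+'.png',im)
E
python3 tray.py deep_tray deep w3 -.24
```

```text
7.7 [0.6383 0.0532 0.1489] 0.02294860545955235 11.999760568141937
0.75 [319. 236.] [ 0.6372  0.0487 -0.6797] 26.29
```

View pics/w3.png

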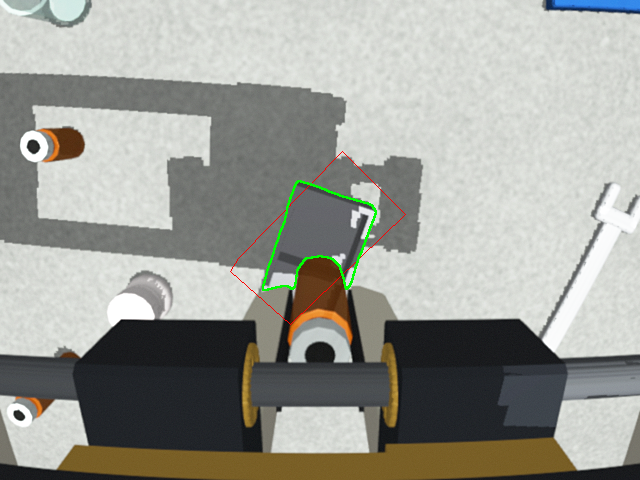

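The vial is held upright. The deep tray's far (+y) end has its rim corners at (298,181) and (377,206), and its bay is empty. I'll check these corners against the estimate.

Run:
```python
from h import *
c=cam('wrist'); a,b=ray(c,(298,181),.03),ray(c,(377,206),.03); print(a,b,np.linalg.norm(a-b))
d=(b-a)/np.linalg.norm(b-a); yaw=np.arctan2(d[1],d[0]); print(yaw)
R=np.array([[np.cos(yaw),-np.sin(yaw)],[np.sin(yaw),np.cos(yaw)]])
o=(a+b)/2-R@[0,.057]; print('origin',o,'bays',o+R@[0,.0275],o-R@[0,.0275])
p=o+R@[0,.0275]; print(go(*p,.038,5))
```

```text
[0.62117904 0.09080874] [0.67586054 0.07906194] 0.05592899691261174
-0.21160613566762337
origin [0.63654805 0.02920673] bays [0.64232389 0.05609334] [0.63077221 0.00232013]
([2.0, 4.4, 111.5], [-0.0, -0.0, 0.4])
```

Request:
{"op": "carry_out", "data": {"rows": [[0.001, 0.003, 0.03, 0, 0, 0], [0.001, 0.003, 0.06, 0, 0, 0], [0.001, 0.003, 0.085, 0, 0, 0], [0.001, 0.003, 0.1, 0, 0, 0], [0.001, 0.003, 0.107, 0, 0, 0], [0.001, 0.003, 0.112, 0, 0, 0], [0.001, 0.003, 0.112, 0, 0, 0]]}}

```text
t: 8.68
tool_pos: [0.6423, 0.0541, 0.0382]
orientation: [2.116, 2.321, 0.001]
force: [0.3, 0.5, 0.6]
opening: 0.0225
gripper_force: 12.0
```

Request:
{"op": "carry_out", "data": {"rows": [[0, 0, 0, 0, 0, 0], [0, 0, 0, 0, 0, 0], [0, 0, 0, 0, 0, 0], [0, 0, 0, 0, 0, 0]], "jaw": 120}}

```text
t: 9.18
tool_pos: [0.642, 0.0541, 0.0378]
orientation: [2.116, 2.322, 0.0]
force: [0.8, 0.1, -0.7]
opening: 0.049
gripper_force: 0.0
```

```bash
python3 -c "
from h import *; print(go(.434,-.088,.15,-11))"
```

```text
([-122.2, -220.3, -112.3], [0.0, 0.0, 16.3])
```

Request:
{"op": "carry_out", "data": {"rows": [[0, 0, -0.04, 0, 0, 0], [0, 0, -0.1, 0, 0, 0], [-0.02, -0.04, -0.112, 0, 0, 4], [-0.05, -0.09, -0.112, 0, 0, 10], [-0.08, -0.14, -0.112, 0, 0, 16], [-0.1, -0.19, -0.112, 0, 0, 16], [-0.122, -0.22, -0.112, 0, 0, 16], [-0.122, -0.22, -0.112, 0, 0, 16], [-0.122, -0.22, -0.112, 0, 0, 16]], "jaw": 100}}

```text
t: 10.3
tool_pos: [0.4348, -0.0876, 0.15]
orientation: [2.419, 2.003, 0.001]
force: [0.4, 0.4, -0.9]
opening: 0.0567
gripper_force: 0.0
```

```bash
python3 look.py tall_vial_b tall w4 -11 .031
```

```text
10.3 [ 0.4348 -0.0876  0.15  ]
0.93 [315. 243.] 1731  [ 0.435 -0.086] rgb [121. 103.  86.] go ([1.2, -0.2, 118.8], [0.0, -0.0, 0.3])
```

View pics/w4.png

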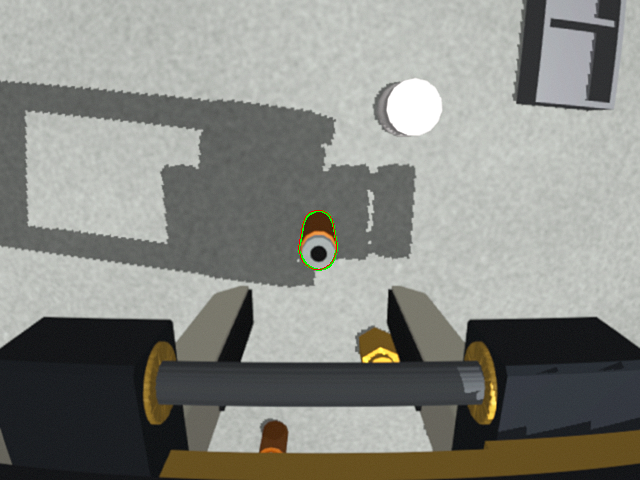

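The tall brown vial is at (318,243), free between the fingers, with the fitting at (378,345) well clear. Descending.

Request:
{"op": "carry_out", "data": {"rows": [[0.001, 0, 0.05, 0, 0, 0], [0.001, 0, 0.1, 0, 0, 0], [0.001, 0, 0.118, 0, 0, 0], [0.001, 0, 0.118, 0, 0, 0]]}}

```text
t: 10.9
tool_pos: [0.4331, -0.0856, 0.0298]
orientation: [-2.415, -2.004, 0.004]
force: [0.5, 0.2, 0.6]
opening: 0.0568
gripper_force: 0.0
```

Request:
{"op": "carry_out", "data": {"rows": [[0, 0, 0, 0, 0, 0], [0, 0, 0, 0, 0, 0], [0, 0, 0, 0, 0, 0], [0, 0, 0, 0, 0, 0], [0, 0, 0, 0, 0, 0], [0, 0, 0, 0, 0, 0], [0, 0, 0, 0, 0, 0]], "jaw": 255, "force": 12}}

```text
t: 11.78
tool_pos: [0.4348, -0.0869, 0.0322]
orientation: [2.418, 2.004, 0.001]
force: [-1.1, 1.2, 6.0]
opening: 0.0226
gripper_force: 12.0
```

```bash
python3 -c "
from h import *; print(go(.629,.001,.15,0))"
```

```text
([122.5, 174.6, -117.6], [0.1, 0.0, -10.7])
```

Request:
{"op": "carry_out", "data": {"rows": [[0, 0, -0.03, 0, 0, 0], [0, 0, -0.08, 0, 0, 0], [0, 0, -0.118, 0, 0, 0], [0.03, 0.04, -0.118, 0, 0, -3], [0.055, 0.08, -0.118, 0, 0, -7], [0.085, 0.12, -0.118, 0, 0, -11], [0.11, 0.155, -0.118, 0, 0, -11], [0.1225, 0.1745, -0.118, 0, 0, -11], [0.1225, 0.1745, -0.118, 0, 0, -11], [0.1225, 0.1745, -0.118, 0, 0, -11]]}}

```text
t: 13.02
tool_pos: [0.6277, 0.0009, 0.1491]
orientation: [-2.215, -2.227, 0.002]
force: [-0.1, 0.1, -1.2]
opening: 0.0227
gripper_force: 12.0
```

```bash
python3 tray.py deep_tray deep w5 -.24
```

```text
13.025 [0.6277 0.0009 0.1491] 0.0226868090794205 11.999825835227966
0.95 [327. 203.] [ 0.6336  0.0267 -0.2816] 2.74
```

View pics/w5.png

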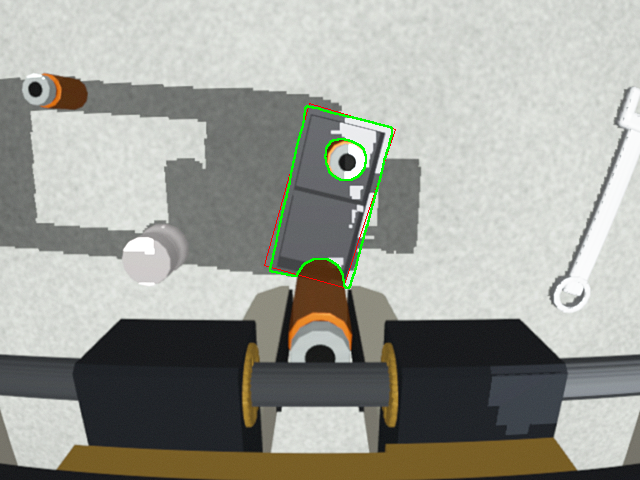

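The first tall vial stands in the far bay at (347,160). The tray's rim corners are (307,106), (393,128), (270,269) and (348,287).

Run:
```python
from h import *
c=cam('wrist'); P=np.array([ray(c,p,.03) for p in((307,106),(393,128),(270,269),(348,287))]); print(P)
d=P[0]-P[2]+P[1]-P[3]; d/=np.linalg.norm(d); o=P.mean(0); p=o-d*.0275; print(o,p,go(*p,.037,0)); print('vial1',ray(c,(347,161),.079), o+d*.0275)
```

```text
[[ 0.62003715  0.08769941]
 [ 0.67607427  0.0743568 ]
 [ 0.59384223 -0.02272997]
 [ 0.64912056 -0.03588347]]
[0.63476855 0.02586069] [ 0.62832927 -0.00087478] ([-1.6, 0.7, 112.5], [-0.0, 0.0, 0.3])
vial1 [0.64338426 0.05613891] [0.64120783 0.05259617]
```

Request:
{"op": "carry_out", "data": {"rows": [[-0.0015, 0.0005, 0.03, 0, 0, 0], [-0.0015, 0.0005, 0.06, 0, 0, 0], [-0.0015, 0.0005, 0.085, 0, 0, 0], [-0.0015, 0.0005, 0.1, 0, 0, 0], [-0.0015, 0.0005, 0.107, 0, 0, 0], [-0.0015, 0.0005, 0.112, 0, 0, 0], [-0.0015, 0.0005, 0.112, 0, 0, 0]]}}

```text
t: 14.0
tool_pos: [0.6294, -0.0003, 0.0381]
orientation: [2.215, 2.227, 0.001]
force: [0.6, 0.3, -0.6]
opening: 0.0229
gripper_force: 12.0
```

Request:
{"op": "carry_out", "data": {"rows": [[0, 0, 0, 0, 0, 0], [0, 0, 0, 0, 0, 0], [0, 0, 0, 0, 0, 0], [0, 0, 0, 0, 0, 0]], "jaw": 120}}

```text
t: 14.5
tool_pos: [0.6292, -0.0003, 0.0378]
orientation: [2.215, 2.227, 0.0]
force: [0.2, 1.8, 0.4]
opening: 0.0489
gripper_force: 0.0
```

```bash
python3 -c "
from h import *; print(go(.4434,.0985,.15,12.5))"
```

```text
([99.7, -185.2, -112.3], [0.0, 0.0, -12.2])
```

Request:
{"op": "carry_out", "data": {"rows": [[0, 0, -0.04, 0, 0, 0], [0, 0, -0.1, 0, 0, 0], [0.02, -0.04, -0.112, 0, 0, -3], [0.045, -0.085, -0.112, 0, 0, -7], [0.07, -0.13, -0.112, 0, 0, -12], [0.1, -0.185, -0.112, 0, 0, -12], [0.1, -0.185, -0.112, 0, 0, -12], [0.1, -0.185, -0.112, 0, 0, -12]], "jaw": 100}}

```text
t: 15.5
tool_pos: [0.4442, 0.0988, 0.1503]
orientation: [1.969, 2.446, 0.002]
force: [1.1, 0.7, -0.5]
opening: 0.0568
gripper_force: 0.0
```

```bash
python3 look.py short_vial_a short w6 12 .011
```

```text
15.5 [0.4442 0.0988 0.1503]
0.92 [321. 231.] 1198  [0.4471 0.1012] rgb [132. 117. 101.] go ([2.3, 2.7, 139.3], [0.1, 0.0, 0.3])
```

View pics/w6.png

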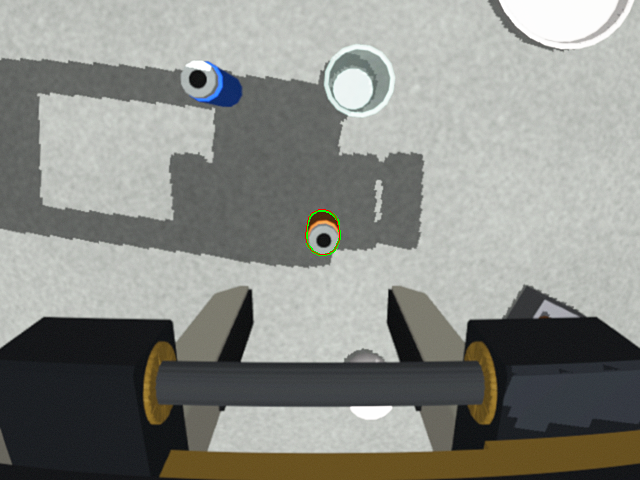

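The short vial is at (323,232), with the beaker (358,80) and jar clear. Descending.

Request:
{"op": "carry_out", "data": {"rows": [[0.002, 0.0025, 0.06, 0, 0, 0], [0.002, 0.0025, 0.11, 0, 0, 0], [0.002, 0.0025, 0.138, 0, 0, 0], [0.002, 0.0025, 0.138, 0, 0, 0]]}}

```text
t: 16.1
tool_pos: [0.4439, 0.1004, 0.0092]
orientation: [-1.97, -2.443, 0.006]
force: [-0.4, 0.1, 0.6]
opening: 0.0567
gripper_force: 0.0
```

Request:
{"op": "carry_out", "data": {"rows": [[0, 0, 0, 0, 0, 0], [0, 0, 0, 0, 0, 0], [0, 0, 0, 0, 0, 0], [0, 0, 0, 0, 0, 0], [0, 0, 0, 0, 0, 0], [0, 0, 0, 0, 0, 0], [0, 0, 0, 0, 0, 0]], "jaw": 255, "force": 12}}

```text
t: 16.98
tool_pos: [0.4463, 0.1013, 0.0124]
orientation: [1.97, 2.446, 0.001]
force: [-1.7, -0.2, 5.8]
opening: 0.0227
gripper_force: 12.0
```

Run:
```python
from h import *
for y in(1,-1):
    p=np.array([.5335,-.333])+y*.0275*np.array([-np.sin(.24),np.cos(.24)]); print(p,go(*p,.13,-30))
```

```text
[ 0.52696318 -0.30628821] ([-415.5, -7.9, -117.5], [0.1, -0.0, 42.3])
[ 0.54003682 -0.35971179] ([-470.4, -6.5, -117.5], [0.1, -0.0, 42.3])
```

Request:
{"op": "carry_out", "data": {"rows": [[0, 0, -0.03, 0, 0, 0], [0, 0, -0.08, 0, 0, 0], [0, 0, -0.118, 0, 0, 0], [-0.055, 0, -0.118, 0, 0, 3], [-0.11, 0, -0.118, 0, 0, 6], [-0.165, 0, -0.118, 0, 0, 9], [-0.22, -0.003, -0.118, 0, 0, 12], [-0.275, -0.003, -0.118, 0, 0, 12], [-0.33, -0.005, -0.118, 0, 0, 12], [-0.385, -0.005, -0.118, 0, 0, 12], [-0.44, -0.0065, -0.118, 0, 0, 12], [-0.47, -0.0065, -0.118, 0, 0, 12]]}}

```text
t: 18.48
tool_pos: [0.539, -0.362, 0.129]
orientation: [-2.217, -2.225, 0.001]
force: [0.4, -0.1, 0.3]
opening: 0.0225
gripper_force: 12.0
```

Request:
{"op": "carry_out", "data": {"rows": [[0, 0, 0, 0, 0, 0], [0, 0, 0, 0, 0, 0], [0, 0, 0, 0, 0, 0]]}}

```text
t: 18.85
tool_pos: [0.5394, -0.3581, 0.1296]
orientation: [-2.214, -2.228, -0.0]
force: [0.8, 0.4, 1.2]
opening: 0.0226
gripper_force: 12.0
```

```bash
python3 tray.py low_tray low w7 .24
```

```text
18.85 [ 0.5394 -0.3581  0.1296] 0.02255604378016203 11.999840587377548
0.94 [310. 195.] [ 0.5347 -0.3316  0.2457] 1.08
```

View pics/w7.png

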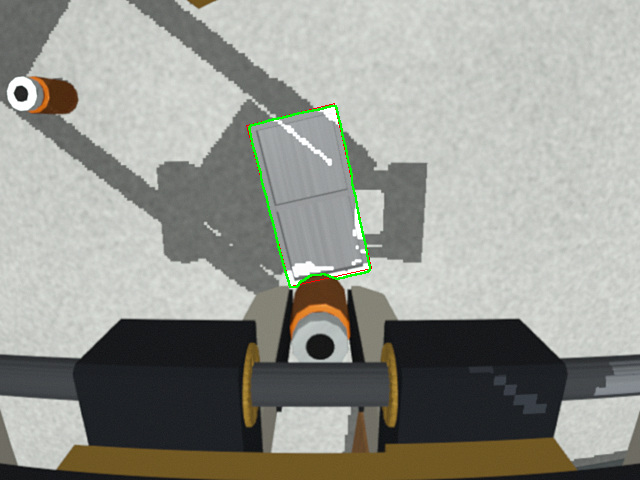

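The low tray fits its outline (corners (249,126), (336,105), (371,269), (290,287)), and both bays are empty. Lowering into the near bay.

Request:
{"op": "carry_out", "data": {"rows": [[0, 0.002, 0.03, 0, 0, 0], [0, 0.002, 0.06, 0, 0, 0], [0, 0.002, 0.085, 0, 0, 0], [0, 0.002, 0.1, 0, 0, 0], [0, 0.002, 0.107, 0, 0, 0], [0, 0.002, 0.112, 0, 0, 0], [0, 0.002, 0.1125, 0, 0, 0]]}}

```text
t: 19.82
tool_pos: [0.5417, -0.3596, 0.0177]
orientation: [2.215, 2.227, 0.0]
force: [0.9, 0.4, -0.1]
opening: 0.0225
gripper_force: 12.0
```

Request:
{"op": "carry_out", "data": {"rows": [[0, 0, 0, 0, 0, 0], [0, 0, 0, 0, 0, 0], [0, 0, 0, 0, 0, 0], [0, 0, 0, 0, 0, 0]], "jaw": 120}}

```text
t: 20.32
tool_pos: [0.5414, -0.3594, 0.0173]
orientation: [2.215, 2.227, 0.0]
force: [0.3, -0.3, 0.2]
opening: 0.0491
gripper_force: 0.0
```

```bash
python3 -c "
from h import *; print(go(.362,-.2634,.15,-25))"
```

```text
([96.9, -178.9, -132.7], [0.0, 0.0, 25.3])
```

Request:
{"op": "carry_out", "data": {"rows": [[0, 0, -0.04, 0, 0, 0], [0, 0, -0.1, 0, 0, 0], [0.02, -0.04, -0.132, 0, 0, 8], [0.045, -0.085, -0.132, 0, 0, 17], [0.07, -0.13, -0.132, 0, 0, 25], [0.097, -0.179, -0.132, 0, 0, 25], [0.097, -0.179, -0.132, 0, 0, 25], [0.097, -0.179, -0.132, 0, 0, 25]], "jaw": 100}}

```text
t: 21.32
tool_pos: [0.3624, -0.2638, 0.1499]
orientation: [2.643, 1.693, 0.001]
force: [1.4, -0.2, 0.1]
opening: 0.0563
gripper_force: 0.0
```

```bash
python3 look.py short_vial_b short w8 -25 .011
```

```text
21.325 [ 0.3624 -0.2638  0.1499]
0.9 [591. 253.] 1742  [ 0.5451 -0.3613] rgb [134. 112.  93.] go ([-12.2, 205.8, 139.2], [0.1, 0.0, 0.3])
0.63 [319. 230.] 1167  [ 0.3626 -0.2619] rgb [129. 113.  98.] go ([1.9, -1.5, 138.9], [0.1, 0.0, 0.3])
```

The two detections agree with the expected places: the placed vial at (591,253) and the target at (319,230).

Request:
{"op": "carry_out", "data": {"rows": [[0.002, -0.001, 0.06, 0, 0, 0], [0.002, -0.001, 0.11, 0, 0, 0], [0.002, -0.001, 0.138, 0, 0, 0], [0.002, -0.001, 0.138, 0, 0, 0]]}}

```text
t: 21.92
tool_pos: [0.3607, -0.2599, 0.0088]
orientation: [-2.64, -1.693, 0.002]
force: [-0.2, 0.6, 0.1]
opening: 0.0566
gripper_force: 0.0
```

Request:
{"op": "carry_out", "data": {"rows": [[0, 0, 0, 0, 0, 0], [0, 0, 0, 0, 0, 0], [0, 0, 0, 0, 0, 0], [0, 0, 0, 0, 0, 0], [0, 0, 0, 0, 0, 0], [0, 0, 0, 0, 0, 0], [0, 0, 0, 0, 0, 0]], "jaw": 255, "force": 12}}

```text
t: 22.8
tool_pos: [0.3623, -0.2615, 0.0119]
orientation: [2.644, 1.694, 0.001]
force: [-0.8, 1.5, 7.1]
opening: 0.0229
gripper_force: 12.0
```

```bash
python3 -c "
from h import *; print(go(.528,-.305,.13,0))"
```

```text
([29.7, 168.9, -117.9], [0.1, 0.0, -24.7])
```

Request:
{"op": "carry_out", "data": {"rows": [[0, 0, -0.03, 0, 0, 0], [0, 0, -0.08, 0, 0, 0], [0, 0, -0.118, 0, 0, 0], [0.007, 0.045, -0.118, 0, 0, -8], [0.015, 0.09, -0.118, 0, 0, -17], [0.023, 0.135, -0.118, 0, 0, -25], [0.03, 0.169, -0.118, 0, 0, -25], [0.03, 0.169, -0.118, 0, 0, -25], [0.03, 0.169, -0.118, 0, 0, -25]]}}

```text
t: 23.92
tool_pos: [0.5271, -0.304, 0.1285]
orientation: [-2.214, -2.226, 0.001]
force: [-0.3, -0.5, -0.2]
opening: 0.0227
gripper_force: 12.0
```

Request:
{"op": "carry_out", "data": {"rows": [[0, 0, 0.03, 0, 0, 0], [0, 0, 0.06, 0, 0, 0], [0, 0, 0.085, 0, 0, 0], [0, 0, 0.1, 0, 0, 0], [0, 0, 0.108, 0, 0, 0], [0, 0, 0.113, 0, 0, 0], [0, 0, 0.113, 0, 0, 0]]}}

```text
t: 24.8
tool_pos: [0.5281, -0.3046, 0.0166]
orientation: [2.215, 2.227, 0.0]
force: [0.1, 0.6, -0.2]
opening: 0.0227
gripper_force: 12.0
```

Request:
{"op": "carry_out", "data": {"rows": [[0, 0, 0, 0, 0, 0], [0, 0, 0, 0, 0, 0], [0, 0, 0, 0, 0, 0], [0, 0, 0, 0, 0, 0]], "jaw": 120}}

```text
t: 25.3
tool_pos: [0.5279, -0.3044, 0.0162]
orientation: [2.215, 2.227, -0.0]
force: [-0.5, -0.6, 0.5]
opening: 0.0491
gripper_force: 0.0
```

```bash
python3 -c "
from h import *; print(go(.461,-.193,.15,0))"
```

```text
([111.8, -66.3, -133.8], [0.0, 0.0, 0.3])
```

Request:
{"op": "carry_out", "data": {"rows": [[0, 0, -0.04, 0, 0, 0], [0, 0, -0.1, 0, 0, 0], [0.03, -0.02, -0.134, 0, 0, 0], [0.07, -0.04, -0.134, 0, 0, 0], [0.112, -0.066, -0.134, 0, 0, 0], [0.112, -0.066, -0.134, 0, 0, 0], [0.112, -0.066, -0.134, 0, 0, 0]], "jaw": 90}}

```text
t: 26.18
tool_pos: [0.4618, -0.193, 0.1507]
orientation: [2.214, 2.227, 0.0]
force: [0.2, -0.4, 0.2]
opening: 0.06
gripper_force: 0.0
```

```bash
python3 look.py fitting fit w9 0 .006
```

```text
26.175 [ 0.4618 -0.193   0.1507]
0.65 [324. 235.] 1596  [ 0.4624 -0.1931] rgb [138. 107.  43.] go ([0.6, 0.3, 144.6], [0.1, 0.0, 0.3])
```

View pics/w9.png

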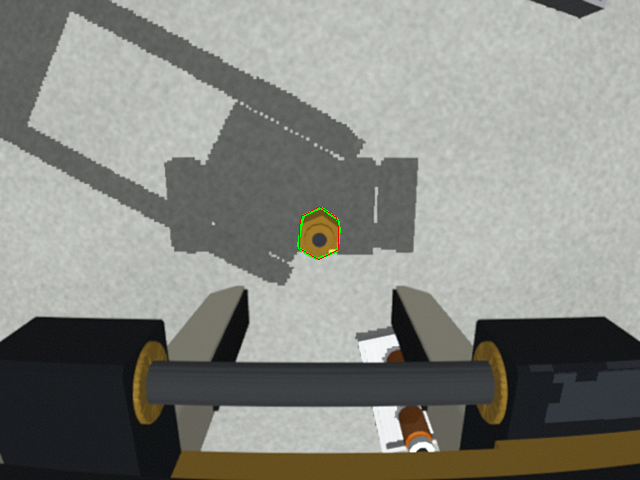

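The fitting is at (319,234) with flats facing the fingers, and the fit is good. Both short vials are standing in the low tray at the lower right.

Request:
{"op": "carry_out", "data": {"rows": [[0, 0, 0.06, 0, 0, 0], [0, 0, 0.11, 0, 0, 0], [0, 0, 0.135, 0, 0, 0], [0, 0, 0.143, 0, 0, 0], [0, 0, 0.143, 0, 0, 0]]}}

```text
t: 26.9
tool_pos: [0.4616, -0.1933, 0.0073]
orientation: [-2.216, -2.227, 0.0]
force: [-0.4, 0.9, 0.2]
opening: 0.0601
gripper_force: 0.0
```

Request:
{"op": "carry_out", "data": {"rows": [[0, 0, 0, 0, 0, 0], [0, 0, 0, 0, 0, 0], [0, 0, 0, 0, 0, 0], [0, 0, 0, 0, 0, 0], [0, 0, 0, 0, 0, 0], [0, 0, 0, 0, 0, 0], [0, 0, 0, 0, 0, 0]], "jaw": 255, "force": 25}}

```text
t: 27.78
tool_pos: [0.4616, -0.1929, 0.0076]
orientation: [2.215, 2.227, 0.0]
force: [-1.1, 0.5, 6.5]
opening: 0.0281
gripper_force: 25.0
```

```bash
python3 -c "
from h import *; print(go(.57,.317,.15,30))"
```

```text
([509.3, 111.2, -142.5], [0.0, 0.0, -29.7])
```

Request:
{"op": "carry_out", "data": {"rows": [[0, 0, -0.03, 0, 0, 0], [0, 0, -0.08, 0, 0, 0], [0, 0, -0.142, 0, 0, 0], [0.05, 0.011, -0.142, 0, 0, -4], [0.105, 0.023, -0.142, 0, 0, -9], [0.16, 0.035, -0.142, 0, 0, -14], [0.215, 0.047, -0.142, 0, 0, -19], [0.27, 0.059, -0.142, 0, 0, -24], [0.325, 0.071, -0.142, 0, 0, -30], [0.38, 0.083, -0.142, 0, 0, -30], [0.435, 0.095, -0.142, 0, 0, -30], [0.48, 0.105, -0.142, 0, 0, -30]]}}

```text
t: 29.28
tool_pos: [0.5634, 0.29, 0.1483]
orientation: [-1.562, -2.725, 0.001]
force: [0.9, -0.5, -0.3]
opening: 0.0278
gripper_force: 25.0
```

```bash
python3 look.py dish dish w10 30 .012
```

```text
29.275 [0.5634 0.29   0.1483]
0.84 [348. 202.] 18646  [0.5704 0.3173] rgb [191. 189. 188.] go ([17.8, 19.2, 136.0], [-0.0, -0.1, 0.5])
```

View pics/w10.png

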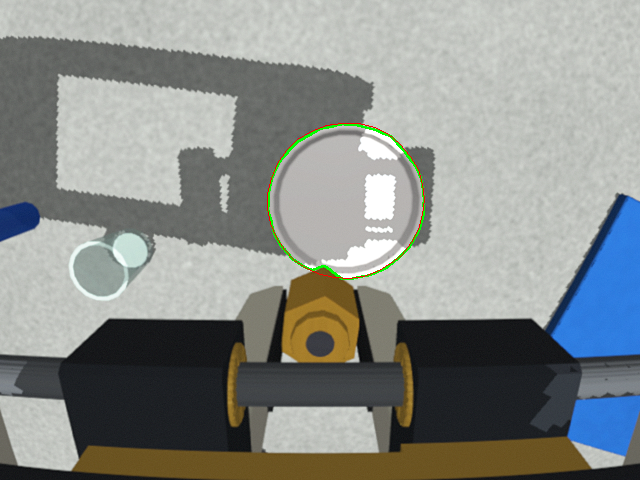

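The fitting is held straight at (321,320). The dish fits its outline, centred at (347,202).

Request:
{"op": "carry_out", "data": {"rows": [[0.018, 0.018, 0, 0, 0, 0], [0.018, 0.018, 0.04, 0, 0, 0], [0.018, 0.018, 0.08, 0, 0, 0], [0.018, 0.018, 0.11, 0, 0, 0], [0.018, 0.018, 0.125, 0, 0, 0], [0.018, 0.018, 0.132, 0, 0, 0], [0.018, 0.018, 0.136, 0, 0, 0], [0.018, 0.018, 0.136, 0, 0, 0], [0.018, 0.018, 0.136, 0, 0, 0]]}}

```text
t: 30.5
tool_pos: [0.5709, 0.3128, 0.0143]
orientation: [1.563, 2.724, 0.002]
force: [-0.4, -0.5, -0.1]
opening: 0.0281
gripper_force: 25.0
```

Another 2 mm down, then release.

Request:
{"op": "carry_out", "data": {"rows": [[0, 0, 0.002, 0, 0, 0], [0, 0, 0.002, 0, 0, 0]]}}

```text
t: 30.75
tool_pos: [0.5707, 0.3127, 0.0117]
orientation: [1.563, 2.724, 0.002]
force: [1.1, 0.2, 1.2]
opening: 0.0278
gripper_force: 25.0
```

Request:
{"op": "carry_out", "data": {"rows": [[0, 0, 0, 0, 0, 0], [0, 0, 0, 0, 0, 0], [0, 0, 0, 0, 0, 0], [0, 0, 0, 0, 0, 0]], "jaw": 120}}

```text
t: 31.25
tool_pos: [0.5701, 0.3124, 0.011]
orientation: [-1.563, -2.725, 0.0]
force: [0.1, -0.1, -0.0]
opening: 0.049
gripper_force: 0.0
```

Request:
{"op": "carry_out", "data": {"rows": [[0, 0, -0.03, 0, 0, 0], [0, 0, -0.08, 0, 0, 0], [0, 0, -0.13, 0, 0, 0], [0.05, 0, -0.18, 0, 0, 0], [0.1, 0, -0.18, 0, 0, 0], [0.15, 0, -0.18, 0, 0, 0], [0.2, 0, -0.18, 0, 0, 0], [0.2, 0, -0.18, 0, 0, 0]]}}

```text
t: 32.25
tool_pos: [0.4667, 0.4881, 0.1909]
orientation: [-1.557, -2.728, -0.0]
force: [0.1, -0.5, 0.4]
opening: 0.0487
gripper_force: 0.0
```

Run:
```python
from h import *
print(robot.read_state()['t'])
a=robot.read_camera('scene')[...,::-1][120:430,150:470]; cv2.imwrite('pics/end.png',cv2.resize(a,None,fx=1.9,fy=1.9))
```

```text
32.25
```

View pics/end.png

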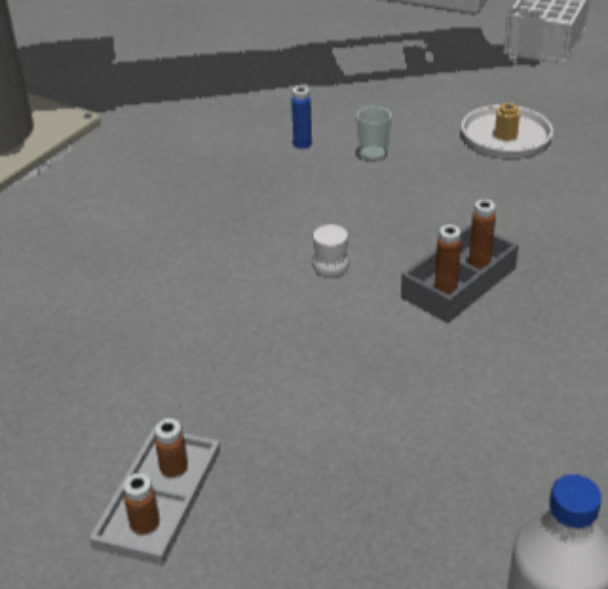

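The crop shows the tall vials in the deep tray at (448,258) and (483,234) and the short ones in the low tray at (142,504) and (171,448). The fitting is in the dish at (507,122). All stand upright, and the blue vial, beaker and jar are untouched.

```bash
python3 -c "
from plant import robot; print(robot.close_job())"
```

```text
the job is handed in; nothing more can be done
None
```

The job is handed in at about 32 s on the robot clock. In the last picture both tall vials stand in the deep tray, both short vials in the low tray and the fitting in the dish, and the beaker, jar and blue vial look untouched; the judge's verdict wasn't returned.

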